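Mount the sample-cell carrier on the dovetail rail and clamp it

TASK

Slide the blue sample-cell carrier onto the dovetail rail from the rail's open end and push it gently all the way home, so that it pushes in the orange pin and sits flush against the black stop; then turn its red clamp knob clockwise until it is tight, and let go. Do not ram or force the carrier on the rail or the stop, and leave the other things on the bench where they are.

Things in the scene. Friction and masses are not known exactly. Their poses are not given: they have to be found in the camera images.
- rail: Fixed aluminium dovetail rail, 240 mm long, on a dark base plate 240 x 110 mm; origin under its middle. Top face 34 mm wide, 38 mm above the table; sides vertical for 4 mm, then sloping in to 18 mm wide at 20 mm above the table. A black stop block, 28 x 30 x 26 mm, sits across the rail's top; its face is 150 to 200 mm in from the open end (differs each time, not measured).
- rail_mouth (a point): Middle of the rail's top edge at its open end. Its x axis runs along the rail, inward from the open end: the way the carrier must travel. z is up. The rail's first 16 mm are a lead-in: its top narrows from 34 to 27 mm and dips 2 mm toward the open end.
- carriage: Blue carrier, 0.4 to 0.6 kg, 90 mm long (x) by 76 mm (y); origin at the centre of its underside, x is the way it must travel onto the rail. Plate top at 27.5 mm. A dovetail channel runs along x in its underside, open at both ends, 15.5 mm deep, 2 mm wider than the rail each side. Riding on the rail, its underside is 22.5 mm above the table; it can lift about 3 mm before the dovetail holds it.
- carriage_post (a point): Centre of the carrier's grip post, a vertical aluminium block 30 mm (x) by 24 mm (y) with an amber cell, from 27.5 to 83.5 mm above the carrier's underside; grip it across y. This point is on the channel's centre line, 18 mm ahead (+x) of the carrier's origin and 61.5 mm above its underside; the front edge is 27 mm ahead of it. Axes as the carrier's.
- knob_grip (a point): Point to grip on the red clamp knob, on its vertical axis, 53 mm above the carrier's underside; in the carrier's frame 27 mm behind (-x) and 25.6 mm to the left (+y) of its origin. The knob is an upright bar 36 mm long (x here), 12 mm thick, from 33 to 63 mm above the underside. Axes turn with it; at joint value 0 the bar lies along the carrier's x.
- clamp_knob (a joint): Clamp knob angle, rad: 0 loose, grows clockwise seen from above, limit 1.55; starts at 0 to 0.2. Its cam bears on the left side of the rail: by about 1.2 it has drawn the carrier up to 4 mm to its left, until the channel's other side meets the rail; from there it is stiff, and tight well before the limit. It stays where it is left (0.12 N m of friction).
- home_pin (a joint): How far the orange pin in the stop's face is pushed in, m: 0 free (it sticks out 8 mm), 0.008 fully in, with the carrier's front edge flush against the stop's hard face. The pin's spring is weak (under 1 N): the carrier stays where it is left.
- jar: bystander: jar with yellow cap, 60 mm across, 75 mm high
- fitting: bystander: steel vacuum fitting, 40 mm across, 44 mm high
- tape: bystander: roll of brown tape lying flat, 90 mm across, 24 mm high
- screwdriver: bystander: screwdriver lying flat
- spanner: bystander: spanner lying flat
- spare_stop: bystander: a spare stop block without pin, 28 x 30 x 34 mm
Things that resemble listed ones, but are neither listed nor needed, are in the scene too. There is more than one size of the carriage; the one meant has the size given above.

How it is judged:
By the outcome, as a careful person would: the job done as asked, in the order asked, and still so for the second after the job is handed in, with the robot touching nothing.
It also fails if it takes over 67 s, if anything falls off the work surface, if the arm or the gripper's body presses on something with over 40 N, if the wrist force passes 120 N, or if a joint passes its speed limit or range.

ROBOT

A 6-joint arm with a two-finger parallel gripper is mounted at the origin on the work surface. World frame = base frame: x ahead of the robot, y to its left, z up, the work surface at z = 0. Lengths are in m, angles in degrees, forces in N, time in s.
With the tool pointing down it reaches from about 0.25 to 0.8 m from the base axis. Payload 3.9 kg.
Tool frame: the origin (TCP) lies on the centre line of the jaws, within the pads' length; the fingertips stand 17 mm ahead of it and the grasp point (between the pads) lies 2 mm behind it; z points along the fingers, y is the line along which they close (so a half turn about z gives the same grasp; the last joint's range is limited). The gripper opens to 85 mm and grips with 20 to 120 N. Pads are 22 mm wide; open, the fingers measure 114 mm over their backs; the gripper's body (76 mm by 85 mm) begins 54 mm behind the grasp point. The pads swing forward as they close: fully open they stand 13 mm farther back than shut.
Start: joints at [-73.453, 14.897, -7.913, 67.191, 0, 90], TCP at [0.15, -0.503, 0.248] pointing down, gripper open.
Joint ranges: [-159.42, 159.42], [-47.68, 98.78], [-73.54, 78.23], [-108.79, 121.32], [-90, 84.71], [-180, 180]. Speed limits (degrees/s): [147.25, 147.25, 180, 180, 180, 180].

INTERFACE

Orientations are given as a 3x3 rotation matrix whose columns are the frame's x, y, z axes.
In Python, from station import manip, viewer gives the robot as it stands.
- The arm moves only by the shell command python3 -m crank 'ROWS' [FORCE]. ROWS is text: rows parted by semicolons, each of 7 numbers parted by spaces: the shift along the tool's x, y, z in cm, then the turn, a rotation vector about the tool's x, y, z in rad, then the closure in counts, from 0 (fully open) to 255 (shut). A call has 1 to 20 rows; each row shifts and turns the commanded pose from where the row before left it, along the tool's axes as they then stand; what a row does not reach is not made up. A row lasts 1/8 s, in which the tool goes at most 62.5 mm and 10.7 degrees, less where a joint would pass 70% of its speed; a pose out of reach is approached as far as the arm can. A call is refused whole if a number of a shift passes 6.25 or a number of a turn 0.188, either way. A call with a gripper value outside its range is refused whole. The fingers move at their own pace and stop on an object; FORCE is the grip in N (left out, the last holds). Time passes only in rows, so rows that do not move let the fingers close. It gives the time, the measured TCP pose, the force, the opening and the grip force at its end, in the units of the state.
- manip.state(): the state, without advancing time (a new reading comes with each control period).
- viewer.read_camera(name): name is "scene" or "top" or "wrist"; returns the picture (480x640x3 uint8, red, green, blue); there is no depth.
- viewer.calibration(name): a dict with "K" (3x3 intrinsics, pixels), "camera_from_world" (4x4, takes a point from world to camera coordinates). Camera axes: x right, y down, z forward; pixel columns grow to the right and rows downward; lengths in m; the calibration is good to about 2 mm. The wrist camera is an equidistant fisheye: a pixel r from the principal point sees the ray r / f radians off the axis. A picture is of the moment at which its call begins: read the wrist's pose just before it. calibration takes no time and is no camera call; for the wrist camera it gives the pose at the moment of the call.
- manip.job_done(): hands the job in; it is judged then, once.
The state is a dict: "time": time; "joint_positions": joint angles; "qvel": joint speeds; "joint_torque": joint torques, N m; "eef_pos": TCP position; "ee_rot": TCP orientation; "ft_force": force on the tool from outside, world axes, zero at the start; "torque": the same for the moment, N m; "grip_width": opening from 0.0 (shut) to 1.0 (fully open); "grasp_force": force on a finger pad.
Only numpy, scipy, OpenCV 4.12 (cv2) and the standard library are available. Lean on these libraries where they do the work, as an engineer would, in place of code of your own. Each camera call takes 0.05 s, during which the arm holds its last target. There are 200 camera calls.

## Working session

There is one attempt and no reset: what is moved stays moved. The work goes in short steps, Python scripts to look and compute and a shell command to move; the robot and the scene stay as the last step left them, time stands still between calls to the robot, and variables do not carry over. Pictures are saved under pics/ and viewed, at most 10 in all, crops included, and the job is handed in when it is done.

```bash
mkdir -p pics; ls
python3 - <<'E'
from station import manip, viewer
import cv2
for n in ("scene","top"):
    im=viewer.read_camera(n); cv2.imwrite(f"pics/{n}0.png",im[:,:,::-1])
    c=viewer.calibration(n); print(n,c["K"],c["camera_from_world"])
s=manip.state(); print(s)
E
```

```text
pics
scene [[454.17184834   0.         319.34625405]
 [  0.         454.17184834 244.7260747 ]
 [  0.           0.           1.        ]] [[-0.75822463  0.65193104  0.00901858  0.38956925]
 [ 0.47352354  0.56013191 -0.6797262  -0.22467418]
 [-0.4481862  -0.51111463 -0.7334105   1.35151457]
 [ 0.          0.          0.          1.        ]]
top [[593.40236603   0.         314.10038459]
 [  0.         593.40236603 230.08100738]
 [  0.           0.           1.        ]] [[ 6.98660659e-02 -9.97556323e-01  3.38773773e-04 -1.57898677e-02]
 [-9.77492054e-01 -6.85285823e-02 -1.99532247e-01  5.59835184e-01]
 [ 1.99067870e-01  1.36093844e-02 -9.79891202e-01  1.48518548e+00]
 [ 0.00000000e+00  0.00000000e+00  0.00000000e+00  1.00000000e+00]]
{'time': 0.1, 'joint_positions': array([-7.34531530e+01,  1.49316082e+01, -7.97722354e+00,  6.71915070e+01,
       -7.45003260e-04,  9.00009261e+01]), 'qvel': array([ 0.0096545 , -0.19507243,  0.14838776,  0.02407758,  0.01029764,
       -0.01356879]), 'joint_torque': array([-5.61111174e-04, -4.06508446e+01,  2.54527080e+01,  1.01195363e-02,
       -2.26247488e-05, -1.69281282e-06]), 'eef_pos': array([ 0.14935003, -0.50270142,  0.24755898]), 'ee_rot': array([[ 9.58591790e-01,  2.84783283e-01, -5.11216396e-04],
       [ 2.84783742e-01, -9.58590327e-01,  1.67501421e-03],
       [-1.30310445e-05, -1.75124099e-03, -9.99998466e-01]]), 'ft_force': array([ 1.43799306, -0.77793143, -0.67327116]), 'torque': array([-0.00819915,  0.01017787,  0.03709288]), 'grasp_force': 0.0, 'grip_width': 1.0029380412410798}
```

View pics/top0.png

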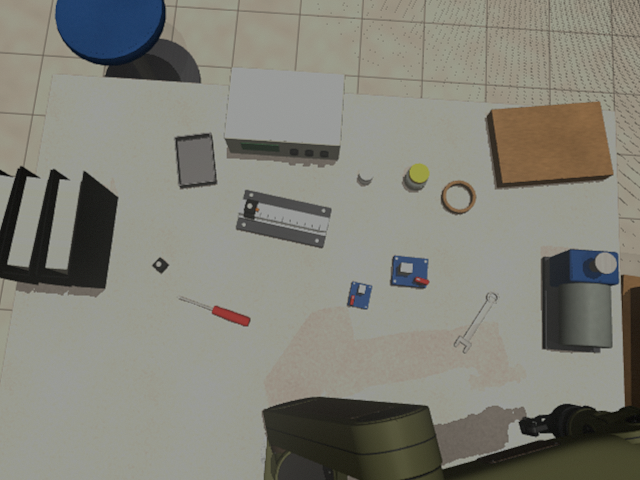

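View pics/scene0.png

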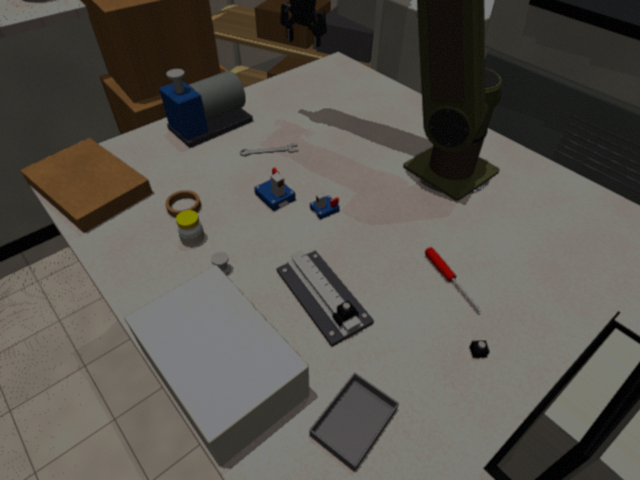

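The top view shows two blue carriers, at (410,271) and (360,294). The rail is centred at (284,218), with its stop at (251,210) and the open end on the right. I'll enlarge this area to confirm which carrier is meant.

```bash
cat > h.py <<'E'
import numpy as np
from station import manip, viewer
def world(n,uv,z):
    c=viewer.calibration(n);K=c["K"];T=c["camera_from_world"];R=T[:3,:3];o=-R.T@T[:3,3]
    d=R.T@np.linalg.solve(K,[uv[0],uv[1],1.]); return o+d*(z-o[2])/d[2]
def proj(n,P):
    c=viewer.calibration(n);q=c["K"]@(c["camera_from_world"][:3,:3]@np.asarray(P,float)+c["camera_from_world"][:3,3]); return q[:2]/q[2]
E
python3 - <<'E'
import cv2,numpy as np
im=cv2.imread("pics/top0.png")
a=cv2.resize(im[240:315,340:440],None,fx=6,fy=6,interpolation=cv2.INTER_CUBIC)   # 600x450
cv2.imwrite("pics/c1.png",a)
b=cv2.resize(im[180:255,230:336],None,fx=7,fy=7,interpolation=cv2.INTER_CUBIC)
cv2.imwrite("pics/c2.png",b)
E
```

```text
(no output)
```

View pics/c1.png

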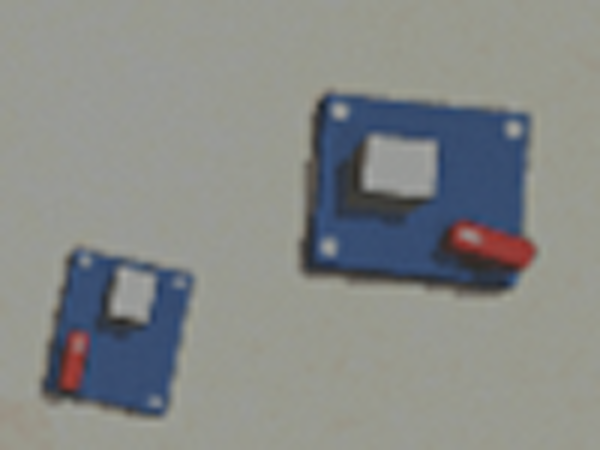

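View pics/c2.png

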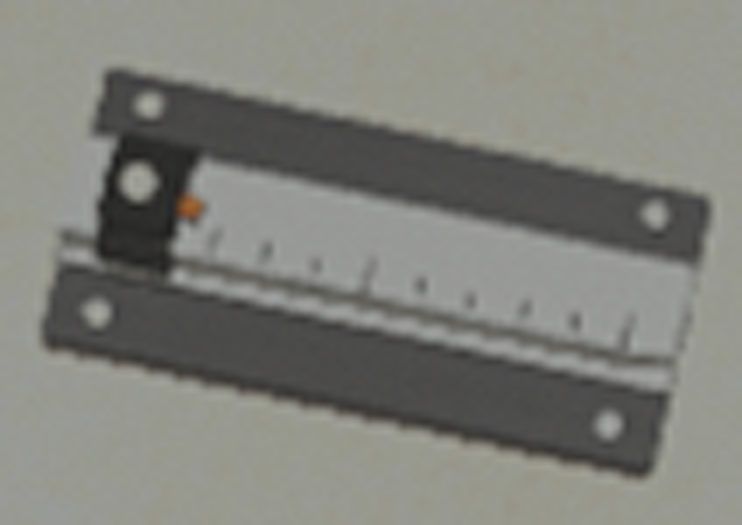

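Both carriers are seen at the same scale: the one at (410,271) is about 34 px long and the one at (360,294) about 21 px. The larger should be the 90 x 76 one, which I'll check in numbers. Its post is toward image left, so its front faces left. The rail's open end is on the right and the stop on the left, so the carrier already roughly points along the rail.

Run:
```python
import cv2,numpy as np
from h import *
np.set_printoptions(precision=4,suppress=True)
for n in("top","scene"):
    T=viewer.calibration(n)["camera_from_world"]; print(n,"cam",-T[:3,:3].T@T[:3,3])
def fl(p,k,o): return ((p[0]+.5)/k-.5+o[0],(p[1]+.5)/k-.5+o[1])
W=[world("top",fl(p,6,(340,240)),.0275) for p in[(327,95),(528,117),(513,287),(310,264)]]
print("plate",*W,[np.linalg.norm(W[i]-W[(i+1)%4]) for i in range(4)],"c",np.mean(W,0))
d=(W[0]-W[1]+W[3]-W[2]);print("yaw",np.degrees(np.arctan2(d[1],d[0])))
P=[world("top",fl(p,6,(340,240)),.0835) for p in[(368,137),(438,140),(432,198),(362,193)]];print("post top",np.mean(P,0),[np.linalg.norm(P[i]-P[(i+1)%4]) for i in range(4)])
k=[world("top",fl(p,6,(340,240)),.063) for p in[(455,232),(530,255)]];print("knob",np.mean(k,0),k)
S=[world("top",fl(p,6,(340,240)),.0175) for p in[(80,250),(190,270),(165,415),(50,395)]];print("small",[np.linalg.norm(S[i]-S[(i+1)%4]) for i in range(4)])
for zb in(.006,.012):
    B=np.array([world("top",fl(p,7,(230,180)),zb) for p in[(110,70),(710,200),(648,475),(45,345)]])
    d=B[0]-B[1]+B[3]-B[2]; yaw=np.arctan2(d[1],d[0]); c=B.mean(0)
    print("base",zb,c,np.degrees(yaw),[np.linalg.norm(B[i]-B[(i+1)%4]) for i in range(4)])
x=np.array([np.cos(yaw),np.sin(yaw),0]);y=np.array([-x[1],x[0],0]);c[2]=0
for s in(-120,120):
    for t,z in((-17,38),(17,38),(-17,34),(17,34),(-9,20),(9,20),(-55,8),(55,8)):
        q=proj("top",c+s/1e3*x+t/1e3*y+[0,0,z/1e3]); print(s,t,z,(q-[230,180]+.5)*7-.5)
```

```text
top cam [0.2527 0.0024 1.567 ]
scene cam [1.0075 0.5627 0.835 ]
plate [ 0.5124 -0.1904  0.0275] [ 0.5088 -0.2784  0.0275] [ 0.434  -0.2743  0.0275] [ 0.4379 -0.1862  0.0275] [np.float64(0.08810851660828055), np.float64(0.07492757479177596), np.float64(0.08816692945438862), np.float64(0.07468240872231804)] c [ 0.4733 -0.2323  0.0275]
yaw 87.59198137523703
post top [ 0.4746 -0.2153  0.0835] [np.float64(0.029427523998188702), np.float64(0.02475708097719502), np.float64(0.02935579467902723), np.float64(0.02391313228537891)]
knob [ 0.4477 -0.2587  0.063 ] [array([ 0.4515, -0.2426,  0.063 ]), array([ 0.4439, -0.2747,  0.063 ])]
small [np.float64(0.04863949025575332), np.float64(0.0639615712217457), np.float64(0.05037841539333244), np.float64(0.06445912761060084)]
base 0.006 [0.5963 0.1086 0.006 ] 81.5500954404567 [np.float64(0.23877617508305155), np.float64(0.11050283806941344), np.float64(0.23668133519818085), np.float64(0.11146822504722546)]
base 0.012 [0.5949 0.1082 0.012 ] 81.5500954404567 [np.float64(0.23785841155367726), np.float64(0.11007810777696622), np.float64(0.23577162342541735), np.float64(0.11103978417955135)]
-120 -17 38 [694.3258 280.3199]
-120 17 38 [675.2275 366.6628]
-120 -17 34 [694.066  282.6144]
-120 17 34 [675.0145 368.7507]
-120 -9 20 [688.7365 310.5905]
-120 9 20 [678.7362 355.8128]
-120 -55 8 [713.1842 203.2898]
-120 55 8 [652.5104 477.7059]
120 -17 38 [ 76.1035 147.0842]
120 17 38 [ 54.5199 232.3007]
120 -17 34 [ 77.3788 149.6943]
120 17 34 [ 55.8544 234.7096]
120 -9 20 [ 76.7926 178.5052]
120 9 20 [ 65.5056 223.1442]
120 -55 8 [108.9468  73.5834]
120 55 8 [ 40.5248 344.485 ]
```

The plate measures 88 x 75 mm with the post in the right place, so (410,271) is the carrier meant; the small one is about 64 x 50. Its yaw is about 87.6° and the post is at (0.474,-0.215). The base plate measures 238 x 110, with its centre at (0.595,0.108) and yaw about 81.6°. Next I'll hover over the post.

```bash
python3 -m crank '3.94 -1.84 0 0 0 0 0;3.94 -1.84 0 0 0 0 0;3.94 -1.84 0 0 0 0 0;3.94 -1.84 0 0 0 0 0;3.94 -1.84 0 0 0 0 0;3.94 -1.84 0 0 0 0 0;3.94 -1.84 0 0 0 0 0;3.94 -1.84 0 0 0 0 0;3.94 -1.84 0 0 0 0 0;3.94 -1.84 0 0 0 0 0;0 0 0 0 0 -0.155 0;0 0 0 0 0 -0.155 0;0 0 0 0 0 -0.155 0;0 0 0 0 0 -0.155 0;0 0 0 0 0 -0.155 0;0 0 0 0 0 -0.155 0;0 0 0 0 0 -0.155 0;0 0 0 0 0 -0.155 0;0 0 0 0 0 0 0;0 0 0 0 0 0 0' 60
python3 - <<'E'
import cv2
from h import *
c=viewer.calibration("wrist");s=manip.state();im=viewer.read_camera("wrist");cv2.imwrite("pics/w1.png",im[:,:,::-1])
np.savez("w1",K=c["K"],T=c["camera_from_world"]);print(c["K"],c["camera_from_world"],s["eef_pos"],s["ee_rot"],s["joint_positions"])
E
```

```text
time: 2.6
eef_pos: [0.4746, -0.2146, 0.2481]
ee_rot: [[0.044, 0.999, -0.001], [0.999, -0.044, 0.0], [0.0, -0.001, -1.0]]
ft_force: [0.4, -0.3, 0.6]
grip_width: 0.995
grasp_force: 0.0
[[371.64829954   0.         320.42501259]
 [  0.         371.64829954 237.49016561]
 [  0.           0.           1.        ]] [[ 9.99034537e-01 -4.39301294e-02  3.70105113e-04 -4.83450848e-01]
 [-4.16745563e-02 -9.45006653e-01  3.24385046e-01 -2.25124096e-01]
 [-1.39005252e-02 -3.24087288e-01 -9.45925053e-01  3.17602157e-01]
 [ 0.00000000e+00  0.00000000e+00  0.00000000e+00  1.00000000e+00]] [ 0.4746232  -0.21457838  0.24805749] [[ 4.41545918e-02  9.99024563e-01 -5.42995712e-04]
 [ 9.99024690e-01 -4.41544754e-02  2.24448570e-04]
 [ 2.00253944e-04 -5.52376558e-04 -9.99999827e-01]] [-2.43272090e+01  1.45237779e+01 -8.46478072e+00  6.70450880e+01
 -1.09814500e-03  6.82034827e+01]
```

View pics/w1.png

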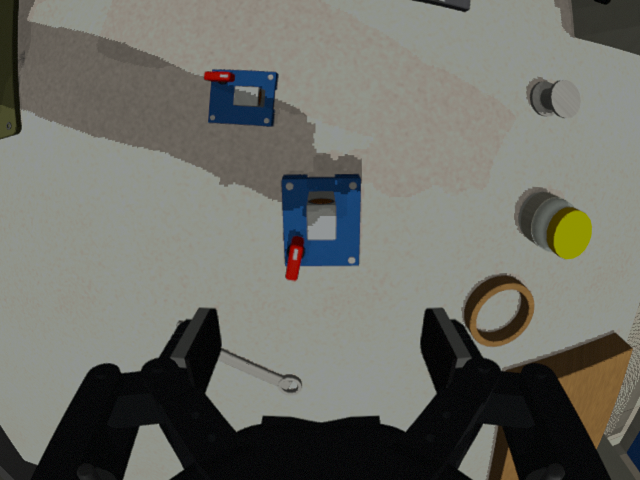

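The wrist view shows the carrier at (322,221), nearly straight below and square with the tool. Its post top is at (322,224) and the knob at (294,258), at lower left. The rail is out of view at the top edge.

```bash
cat >> h.py <<'E'
def fray(K,T,uv,z):
    R=T[:3,:3];o=-R.T@T[:3,3];p=(np.array(uv,float)-[K[0,2],K[1,2]])/K[0,0];r=np.hypot(*p)
    d=R.T@np.array([*(np.sin(r)*p/max(r,1e-9)),np.cos(r)]);return o+d*(z-o[2])/d[2]
E
python3 - <<'E'
from h import *
f=np.load("w1.npz");g=lambda p,z:fray(f["K"],f["T"],p,z).round(4)
for p in[(283,176),(360,176),(359,266),(285,266)]: print("plate",g(p,.0275))
for p in[(308,207),(336,207),(336,240),(307,240)]: print("post",g(p,.0835))
print("knob",g((297,240),.063),g((292,278),.063))
E
```

```text
plate [ 0.4404 -0.1869  0.0275]
plate [ 0.5129 -0.19    0.0275]
plate [ 0.5108 -0.282   0.0275]
plate [ 0.4356 -0.2787  0.0275]
post [ 0.4649 -0.2041  0.0835]
post [ 0.4874 -0.2051  0.0835]
post [ 0.4865 -0.2332  0.0835]
post [ 0.4626 -0.2322  0.0835]
knob [ 0.4526 -0.2389  0.063 ] [ 0.4455 -0.2758  0.063 ]
```

```bash
python3 -m crank '-0.1 0 3.5 0 0 0 0;0 0 4 0 0 0 0;0 0 4 0 0 0 0;0 0 3.5 0 0 0 0;0 0 2.5 0 0 0 0;0 0 1.35 0 0 0 0;0 0 0 0 0 0 0;0 0 0 0 0 0 255;0 0 0 0 0 0 255;0 0 0 0 0 0 255;0 0 0 0 0 0 255;0 0 0 0 0 0 255;0 0 0 0 0 0 255;0 0 0 0 0 0 255;0 0 0 0 0 0 255' 50
```

```text
time: 4.53
eef_pos: [0.4752, -0.2159, 0.0605]
ee_rot: [[0.042, 0.999, 0.001], [0.999, -0.042, -0.0], [-0.0, 0.001, -1.0]]
ft_force: [-0.7, 0.2, 6.1]
grip_width: 0.277
grasp_force: 50.5
```

```bash
python3 -m crank '0 0 -1 0 0 0 255;0 0 -2.5 0 0 0 255;0 0 -3 0 0 0 255;0 0 -2.5 0 0 0 255;2.1 1.11 0 0 0 0 255;2.1 1.11 0 0 0 0 255;2.1 1.11 0 0 0 0 255;2.1 1.11 0 0 0 0 255;2.1 1.11 0 0 0 0 255;2.1 1.11 0 0 0 0 255;2.1 1.11 0 0 0 0 255;2.1 1.11 0 0 0 0 255;0 0 0 0 0 0.053 255;0 0 0 0 0 0.053 255;0 0 0 0 0 0 255;0 0 0 0 0 0 255'
python3 - <<'E'
import cv2
from h import *
a=viewer.read_camera("top");b=viewer.read_camera("scene")
cv2.imwrite("pics/t1.png",a[:,:,::-1]);cv2.imwrite("pics/s1.png",b[:,:,::-1])
r=lambda im:cv2.resize(im,(400,300),interpolation=cv2.INTER_CUBIC)
t=cv2.resize(a[170:290,230:390,::-1],(800,600),interpolation=cv2.INTER_CUBIC)
s=cv2.resize(b[180:360,200:440,::-1],(800,600),interpolation=cv2.INTER_CUBIC)
cv2.imwrite("pics/s1c.png",s);cv2.imwrite("pics/t1c.png",t)
s=manip.state();print(s["eef_pos"],s["ee_rot"][:2,:2],s["ft_force"])
E
```

```text
time: 6.52
eef_pos: [0.57, -0.0516, 0.1494]
ee_rot: [[0.147, 0.989, -0.001], [0.989, -0.147, 0.0], [-0.0, -0.001, -1.0]]
ft_force: [0.6, -0.6, -4.2]
grip_width: 0.27
grasp_force: 49.9
[ 0.570248   -0.05160073  0.14959555] [[ 0.14721038  0.989105  ]
 [ 0.9891052  -0.14721034]] [-0.395706    0.3633675  -4.78915017]
```

View pics/s1c.png

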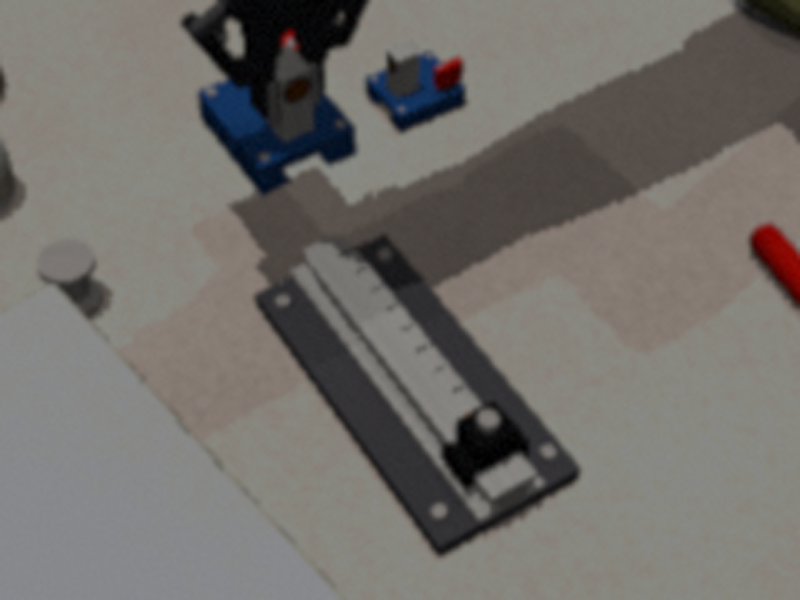

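The scene crop shows the carrier held level ahead of the mouth at (320,245). The rail top runs from there to the black stop at (488,440). I'll refine the rail axis by sampling brightness across it on the z = 38 mm plane in both views.

Run:
```python
from h import *
import cv2
yaw=np.radians(81.55);x=np.array([np.cos(yaw),np.sin(yaw),0]);y=np.array([-x[1],x[0],0]);c=np.array([.595,.1083,.038])
t=np.arange(-34,35,2)
print("t",*t)
for n,f in(("top","top0"),("scene","scene0"),("scene","s1")):
    im=cv2.cvtColor(cv2.imread(f"pics/{f}.png"),cv2.COLOR_BGR2GRAY).astype(np.float32)
    for s0,s1 in((-100,-70),(-60,-30),(-20,20)):
        pr=[]
        for tt in t:
            q=np.array([proj(n,c+s/1e3*x+tt/1e3*y) for s in np.arange(s0,s1,2)],np.float32)
            pr.append(cv2.remap(im,q[None,:,0],q[None,:,1],cv2.INTER_LINEAR).mean())
        print(f,s0,*np.round(pr).astype(int))
```

```text
t -34 -32 -30 -28 -26 -24 -22 -20 -18 -16 -14 -12 -10 -8 -6 -4 -2 0 2 4 6 8 10 12 14 16 18 20 22 24 26 28 30 32 34
top0 -100 82 78 77 76 76 92 121 147 154 153 152 153 153 153 152 153 152 152 151 149 145 143 144 145 136 116 100 113 135 149 134 100 75 75 77
top0 -60 77 77 76 75 76 94 124 148 154 153 153 153 153 152 153 153 152 152 152 150 148 145 146 148 139 118 103 116 137 149 132 96 74 74 77
top0 -20 75 75 75 74 75 94 125 149 154 153 153 152 152 152 152 152 152 151 150 148 146 146 149 148 135 113 101 118 139 149 130 94 73 74 76
scene0 -100 71 96 113 117 113 104 88 78 89 109 118 119 118 118 118 119 119 119 118 117 116 115 114 113 108 90 67 52 48 48 52 58 65 66 64
scene0 -60 72 98 114 115 109 95 77 73 91 112 120 120 119 119 119 120 120 121 121 121 119 116 117 117 111 91 66 50 46 46 46 46 46 46 46Traceback (most recent call last):
  File "<stdin>", line 11, in <module>
  File "h.py", line 7, in proj
    c=viewer.calibration(n);q=c["K"]@(c["camera_from_world"][:3,:3]@np.asarray(P,float)+c["camera_from_world"][:3,3]); return q[:2]/q[2]
ValueError: time passes only in moves, steps and waits
```

Scene view: the rail edges are at t = -17.4 and +16.6 mm, a clean 34 mm wide, so the centre is at -0.4 mm with no yaw drift. The top view suggests 1-2 mm to the same side. I'll use -1.0 mm, lower to 24 mm under the carrier, and enter slowly.

```bash
python3 -m crank '0 0.2 2 0 0 0 255;0 0 2.5 0 0 0 255;0 0 1.5 0 0 0 255;0 0 0.5 0 0 0 255;0 0 0 0 0 0 255;0 0 0 0 0 0 255'
```

```text
time: 7.38
eef_pos: [0.5733, -0.0519, 0.0857]
ee_rot: [[0.147, 0.989, 0.002], [0.989, -0.147, -0.0], [0.0, 0.002, -1.0]]
ft_force: [0.5, 0.4, -4.8]
grip_width: 0.276
grasp_force: 49.9
```

```bash
python3 -m crank '0 -0.1 0.12 0 0 0 255;0.5 0 0 0 0 0 255;0.5 0 0 0 0 0 255;0.5 0 0 0 0 0 255;0.4 0 0 0 0 0 255;0.4 0 0 0 0 0 255;0.4 0 0 0 0 0 255;0.3 0 0 0 0 0 255;0 0 0 0 0 0 255'
```

```text
time: 8.5
eef_pos: [0.576, -0.0218, 0.0836]
ee_rot: [[0.147, 0.989, 0.0], [0.989, -0.147, -0.0], [-0.0, 0.0, -1.0]]
ft_force: [-0.8, -0.7, -4.3]
grip_width: 0.275
grasp_force: 50.0
```

```bash
python3 -m crank '0.4 0 0 0 0 0 255;0.4 0 0 0 0 0 255;0.4 0 0 0 0 0 255;0.4 0 0 0 0 0 255;0.4 0 0 0 0 0 255;0.4 0 0 0 0 0 255;0.4 0 0 0 0 0 255;0 0 0 0 0 0 255'
```

```text
time: 9.5
eef_pos: [0.5802, 0.006, 0.0836]
ee_rot: [[0.147, 0.989, 0.0], [0.989, -0.147, -0.0], [-0.0, 0.0, -1.0]]
ft_force: [-0.2, -0.4, -5.7]
grip_width: 0.273
grasp_force: 50.0
```

```bash
python3 - <<'E'
from h import *
yaw=np.radians(81.55);x=np.array([np.cos(yaw),np.sin(yaw),0]);c=np.array([.595,.1083,0])
C={n:viewer.calibration(n) for n in("top",)}
for p,z in(((198,155),.064),((170,275),.038),((203,207),.05)):
    print(((world("top",((p[0]+.5)/7-.5+230,(p[1]+.5)/7-.5+180),z)-c)@x+.12)*1e3)
for p,z in(((460,440),.038),((500,403),.064),((470,415),.064)):
    print(((world("scene",(p[0]*.3+200,p[1]*.3+180),z)-c)@x+.12)*1e3)
E
python3 -m crank '0.5 0 0 0 0 0 255;0.6 0 0 0 0 0 255;0.6 0 0 0 0 0 255;0.6 0 0 0 0 0 255;0.6 0 0 0 0 0 255;0.6 0 0 0 0 0 255;0.6 0 0 0 0 0 255;0.6 0 0 0 0 0 255;0.5 0 0 0 0 0 255;0.4 0 0 0 0 0 255;0.4 0 0 0 0 0 255;0 0 0 0 0 0 255'
```

```text
190.11336489721404
193.3980963478654
185.66739856565107
193.04062084653063
197.49331919943768
195.1455377529923
time: 11.0
eef_pos: [0.589, 0.0653, 0.0836]
ee_rot: [[0.147, 0.989, 0.0], [0.989, -0.147, -0.0], [0.0, 0.0, -1.0]]
ft_force: [0.3, -0.2, -4.9]
grip_width: 0.275
grasp_force: 50.0
```

```bash
python3 -m crank '0.5 0 0 0 0 0 255;0.6 0 0 0 0 0 255;0.6 0 0 0 0 0 255;0.6 0 0 0 0 0 255;0.6 0 0 0 0 0 255;0.6 0 0 0 0 0 255;0.6 0 0 0 0 0 255;0.6 0 0 0 0 0 255;0.6 0 0 0 0 0 255;0.6 0 0 0 0 0 255;0.5 0 0 0 0 0 255;0.4 0 0 0 0 0 255;0 0 0 0 0 0 255'
```

```text
time: 12.62
eef_pos: [0.599, 0.1326, 0.0836]
ee_rot: [[0.147, 0.989, 0.0], [0.989, -0.147, -0.0], [0.0, 0.0, -1.0]]
ft_force: [-0.0, -0.1, -5.7]
grip_width: 0.269
grasp_force: 50.0
```

```bash
python3 -m crank '0.2 0 0 0 0 0 255;0.2 0 0 0 0 0 255;0.2 0 0 0 0 0 255;0.2 0 0 0 0 0 255;0.2 0 0 0 0 0 255;0.15 0 0 0 0 0 255;0.1 0 0 0 0 0 255;0.1 0 0 0 0 0 255;0 0 0 0 0 0 255'
```

```text
time: 13.75
eef_pos: [0.6009, 0.1457, 0.0836]
ee_rot: [[0.147, 0.989, -0.0], [0.989, -0.147, -0.0], [-0.0, -0.0, -1.0]]
ft_force: [-0.1, -0.4, -4.9]
grip_width: 0.275
grasp_force: 50.0
```

```bash
python3 -m crank '0.1 0 0 0 0 0 255;0.1 0 0 0 0 0 255;0 0 0 0 0 0 255'
```

```text
time: 14.12
eef_pos: [0.6012, 0.1477, 0.0836]
ee_rot: [[0.147, 0.989, 0.0], [0.989, -0.147, 0.0], [0.0, 0.0, -1.0]]
ft_force: [0.6, 0.1, -4.8]
grip_width: 0.277
grasp_force: 50.0
```

```bash
python3 -m crank '0.1 0 0 0 0 0 255;0.1 0 0 0 0 0 255;0.1 0 0 0 0 0 255;0 0 0 0 0 0 255'
```

```text
time: 14.62
eef_pos: [0.6017, 0.1507, 0.0836]
ee_rot: [[0.147, 0.989, 0.0], [0.989, -0.147, 0.0], [0.0, 0.0, -1.0]]
ft_force: [-1.6, 0.4, -4.4]
grip_width: 0.274
grasp_force: 50.0
```

```bash
python3 -m crank '0.1 0 0 0 0 0 255;0.1 0 0 0 0 0 255;0 0 0 0 0 0 255'
```

```text
time: 15.0
eef_pos: [0.602, 0.1526, 0.0836]
ee_rot: [[0.147, 0.989, -0.0], [0.989, -0.147, 0.0], [0.0, -0.0, -1.0]]
ft_force: [0.7, -0.8, -5.4]
grip_width: 0.275
grasp_force: 50.0
```

```bash
python3 -m crank '0.1 0 0 0 0 0 255;0.05 0 0 0 0 0 255;0 0 0 0 0 0 255'
```

```text
time: 15.38
eef_pos: [0.6022, 0.1541, 0.0836]
ee_rot: [[0.147, 0.989, 0.0], [0.989, -0.147, 0.0], [0.0, 0.0, -1.0]]
ft_force: [0.0, -1.1, -4.7]
grip_width: 0.272
grasp_force: 50.0
```

```bash
python3 -m crank '0.05 0 0 0 0 0 255;0.05 0 0 0 0 0 255;0 0 0 0 0 0 255'
```

```text
time: 15.75
eef_pos: [0.6023, 0.1548, 0.0836]
ee_rot: [[0.148, 0.989, -0.0], [0.989, -0.148, -0.001], [-0.001, -0.0, -1.0]]
ft_force: [0.1, -1.2, -5.0]
grip_width: 0.272
grasp_force: 49.9
```

```bash
python3 -m crank '0.05 0 0 0 0 0 255;0.05 0 0 0 0 0 255;0 0 0 0 0 0 255'
```

```text
time: 16.12
eef_pos: [0.6023, 0.155, 0.0837]
ee_rot: [[0.148, 0.989, -0.0], [0.989, -0.148, -0.002], [-0.002, 0.0, -1.0]]
ft_force: [0.2, -5.5, -3.3]
grip_width: 0.277
grasp_force: 50.1
```

```bash
python3 -m crank '0.05 0 0 0 0 0 255;0.05 0 0 0 0 0 255;0 0 0 0 0 0 255'
```

```text
time: 16.5
eef_pos: [0.6023, 0.1551, 0.0837]
ee_rot: [[0.149, 0.989, -0.0], [0.989, -0.149, -0.004], [-0.004, 0.0, -1.0]]
ft_force: [-0.4, -6.9, -2.1]
grip_width: 0.276
grasp_force: 50.2
```

Contact with the stop's hard face: the advance stopped at y = 0.155 with 7 N, after about 1 N from the pin. Next I'll ease off, set the carrier down on the rail and release.

```bash
python3 -m crank '-0.1 0 0.06 0 0 0 255;0 0 0.06 0 0 0 255;0 0 0 0 0 0 255;0 0 0 0 0 0 255'
```

```text
time: 17.0
eef_pos: [0.6023, 0.155, 0.0831]
ee_rot: [[0.148, 0.989, 0.0], [0.989, -0.148, -0.002], [-0.002, 0.0, -1.0]]
ft_force: [-2.1, -5.6, 1.1]
grip_width: 0.273
grasp_force: 50.7
```

```bash
python3 -m crank '0 0 0 0 0 0 100;0 0 0 0 0 0 100;0 0 0 0 0 0 100;0 0 -1 0 0 0 100;0 0 -3 0 0 0 100;0 0 -4 0 0 0 100;-2.25 -1.27 -1 0 0 0 100;-2.25 -1.27 0 0 0 0 100;0 0 0 0 0 0 100;0 0 0 0 0 0 100'
python3 - <<'E'
import cv2
from h import *
c=viewer.calibration("wrist");s=manip.state();w=viewer.read_camera("wrist");b=viewer.read_camera("scene")
np.savez("w2",K=c["K"],T=c["camera_from_world"]);print(s["eef_pos"],s["joint_positions"])
A=cv2.resize(w[60:360,140:540,::-1],(800,600),interpolation=cv2.INTER_CUBIC)
cv2.imwrite("pics/w2c.png",A);cv2.imwrite("pics/s2c.png",cv2.resize(b[220:355,260:440,::-1],(800,600),interpolation=cv2.INTER_CUBIC))
E
```

```text
time: 18.25
eef_pos: [0.5714, 0.1157, 0.1729]
ee_rot: [[0.147, 0.989, 0.001], [0.989, -0.147, 0.001], [0.001, 0.001, -1.0]]
ft_force: [-0.3, 0.3, 0.9]
grip_width: 0.604
grasp_force: 0.0
[0.57139728 0.11568886 0.17294226] [ 1.14315296e+01  2.27474943e+01 -7.81715359e+00  5.93509185e+01
  2.73396809e-02  1.09909785e+02]
```

View pics/w2c.png

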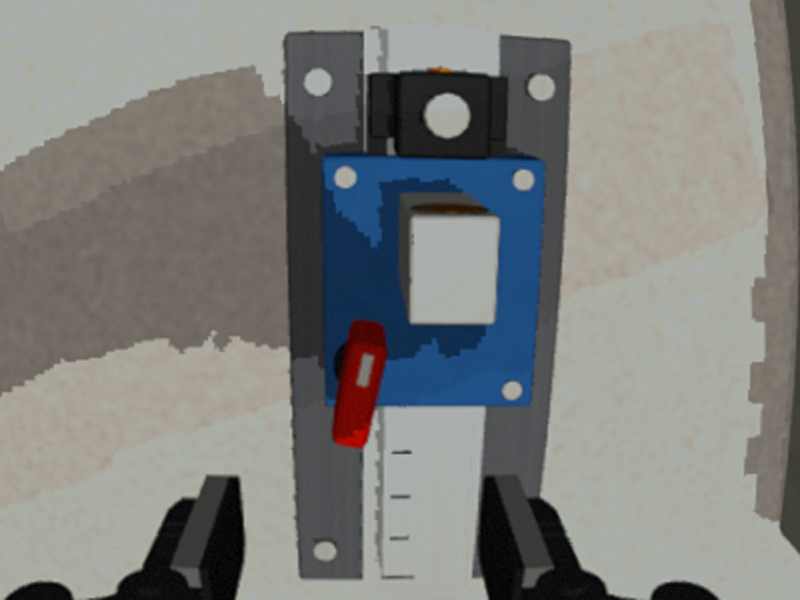

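View pics/s2c.png

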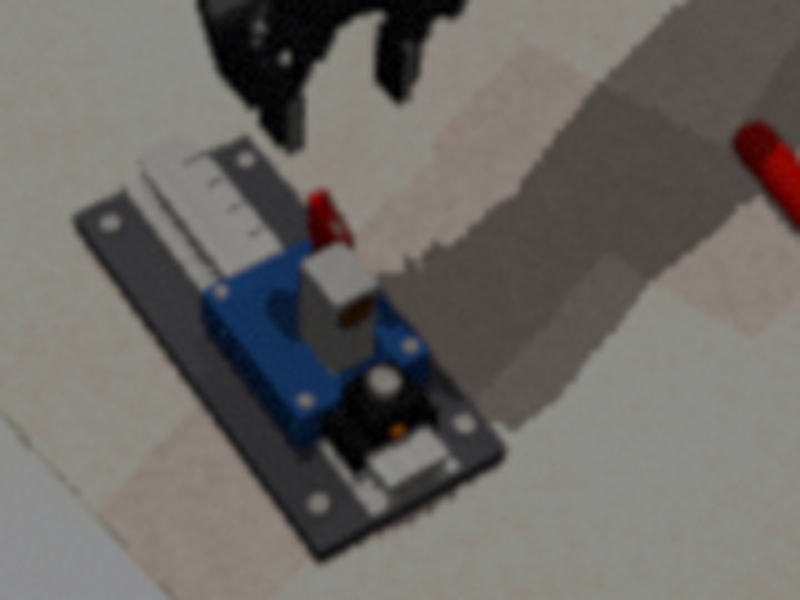

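Both views show the carrier flush against the black stop, with no gap at (440,155) and the orange pin tip sticking out at the stop's back, so the pin is in. The knob lies at (360,390) in the wrist crop, tilted clockwise.

Run:
```python
from h import *
f=np.load("w2.npz");g=lambda p,z:fray(f["K"],f["T"],(p[0]/2+140,p[1]/2+60),z)
a=(g((357,345),.0855)+g((386,347),.0855))/2;b=(g((368,445),.0855)+g((333,440),.0855))/2
print((a+b)/2,np.linalg.norm(a-b),np.degrees(np.arctan2(*(a-b)[1::-1])))
P=[g(p,.106) for p in((410,215),(498,215),(496,323),(411,322))];print("post",np.mean(P,0))
```

```text
[0.57095218 0.11309362 0.0855    ] 0.03285589549296906 70.13376046565894
post [0.60202544 0.15322144 0.106     ]
```

```bash
python3 -m crank '0 0 0 0 0 -0.184 100;0 0 0 0 0 -0.184 100;0 0 0 0 0 -0.184 100;0 0 0 0 0 -0.184 100;0 0 0 0 0 -0.184 100;0 0 0 0 0 -0.184 100;0 0 0 0 0 -0.184 100;0 0 0 0 0 -0.184 100;0 0 0 0 0 -0.184 100;0 0 0 0 0 -0.184 100;0 0 0 0 0 -0.184 100;0 0 0 0 0 -0.184 100;0 0 0 0 0 -0.184 100;0 0 0 0 0 -0.184 100;0 0 0 0 0 -0.184 100;0 0 0 0 0 -0.184 100;0 0 0 0 0 0 100;0 0 0 0 0 0 100'; python3 -c "
from h import *;print(manip.state()['joint_positions'])"
```

```text
time: 20.6
eef_pos: [0.571, 0.1156, 0.1722]
ee_rot: [[-0.341, -0.94, -0.0], [-0.94, 0.341, 0.0], [0.0, 0.0, -1.0]]
ft_force: [0.0, -0.6, 0.3]
grip_width: 0.605
grasp_force: 0.0
[ 1.14430574e+01  2.27922175e+01 -7.85655570e+00  5.93553567e+01
  1.57040246e-03 -5.86342794e+01]
```

```bash
python3 -m crank '0.1 0 2.5 0 0 0 100;0 0 3 0 0 0 100;0 0 2.5 0 0 0 100;0 0 1.2 0 0 0 100;0 0 0.6 0 0 0 100;0 0 0 0 0 0 100;0 0 0 0 0 0 255;0 0 0 0 0 0 255;0 0 0 0 0 0 255;0 0 0 0 0 0 255;0 0 0 0 0 0 255;0 0 0 0 0 0 255' 50
```

```text
time: 22.1
eef_pos: [0.5709, 0.1144, 0.0752]
ee_rot: [[-0.339, -0.941, 0.001], [-0.941, 0.339, 0.0], [-0.001, -0.001, -1.0]]
ft_force: [-0.7, 0.7, 6.5]
grip_width: 0.132
grasp_force: 51.1
```

```bash
python3 -m crank '0 0 -0.05 0 0 0.12 255;0 0 0 0 0 0.15 255;0 0 0 0 0 0.15 255;0 0 0 0 0 0 255'
```

```text
time: 22.6
eef_pos: [0.5713, 0.1142, 0.0753]
ee_rot: [[-0.692, -0.722, 0.002], [-0.722, 0.692, -0.0], [-0.001, -0.001, -1.0]]
ft_force: [1.8, -0.7, 2.8]
grip_width: 0.127
grasp_force: 50.6
```

```bash
python3 -m crank '0 0 0 0 0 0.1 255;0 0 0 0 0 0.1 255;0 0 0 0 0 0 255'; python3 -c "
from h import *;s=manip.state();print(s['torque'],np.degrees(np.arctan2(*s['ee_rot'][1::-1,0])))"
```

```text
time: 22.98
eef_pos: [0.5715, 0.1139, 0.0752]
ee_rot: [[-0.821, -0.571, 0.002], [-0.571, 0.821, -0.001], [-0.001, -0.002, -1.0]]
ft_force: [2.7, -1.2, 1.6]
grip_width: 0.133
grasp_force: 50.6
[-0.36897973 -0.62143753 -0.18408645] -145.18936496845123
```

```bash
python3 -m crank '0 0 0 0 0 0.1 255;0 0 0 0 0 0.1 255;0 0 0 0 0 0 255'; python3 -c "
from h import *;s=manip.state();print(s['torque'],np.degrees(np.arctan2(*s['ee_rot'][1::-1,0])))"
```

```text
time: 23.35
eef_pos: [0.5717, 0.1136, 0.0752]
ee_rot: [[-0.918, -0.397, 0.003], [-0.397, 0.918, -0.002], [-0.002, -0.002, -1.0]]
ft_force: [3.8, -3.4, 1.5]
grip_width: 0.129
grasp_force: 50.5
[-0.68999958 -0.80055492 -0.07195656] -156.62741151426428
```

```bash
python3 -m crank '0 0 0 0 0 0.08 255;0 0 0 0 0 0.08 255;0 0 0 0 0 0 255'; python3 -c "
from h import *;s=manip.state();print(s['torque'],np.degrees(np.arctan2(*s['ee_rot'][1::-1,0])))"
```

```text
time: 23.72
eef_pos: [0.5718, 0.1133, 0.0752]
ee_rot: [[-0.969, -0.245, 0.003], [-0.245, 0.969, -0.002], [-0.002, -0.003, -1.0]]
ft_force: [3.3, -4.5, 0.3]
grip_width: 0.129
grasp_force: 50.5
[-0.84471757 -0.82295452 -0.13700553] -165.79173878662505
```

```bash
python3 -m crank '0 0 0 0 0 0.05 255;0 0 0 0 0 0.05 255;0 0 0 0 0 0 255'; python3 -c "
from h import *;s=manip.state();print(s['torque'],np.degrees(np.arctan2(*s['ee_rot'][1::-1,0])))"
```

```text
time: 24.1
eef_pos: [0.5717, 0.1132, 0.0752]
ee_rot: [[-0.989, -0.148, 0.003], [-0.148, 0.989, -0.002], [-0.002, -0.003, -1.0]]
ft_force: [4.3, -5.0, 2.4]
grip_width: 0.127
grasp_force: 50.5
[-0.92237149 -0.83560844  0.00465484] -171.49811065896463
```

```bash
python3 -m crank '0 0 0 0 0 0.05 255;0 0 0 0 0 0.05 255;0 0 0 0 0 0 255'; python3 -c "
from h import *;s=manip.state();print(s['torque'],np.degrees(np.arctan2(*s['ee_rot'][1::-1,0])))"
```

```text
time: 24.48
eef_pos: [0.5716, 0.1129, 0.0752]
ee_rot: [[-0.999, -0.048, 0.002], [-0.048, 0.999, -0.003], [-0.002, -0.003, -1.0]]
ft_force: [3.5, -6.2, 1.7]
grip_width: 0.136
grasp_force: 50.6
[-1.11985874 -0.82643002  0.11686711] -177.22324658972707
```

```bash
python3 -m crank '0 0 0 0 0 0 255;0 0 0 0 0 0.04 255;0 0 0 0 0 0.04 255;0 0 0 0 0 0 255' 110; python3 -c "
from h import *;s=manip.state();print(s['torque'],np.degrees(np.arctan2(*s['ee_rot'][1::-1,0])))"
```

```text
time: 24.98
eef_pos: [0.5716, 0.1131, 0.0754]
ee_rot: [[-1.0, 0.031, 0.003], [0.031, 1.0, -0.003], [-0.003, -0.003, -1.0]]
ft_force: [3.5, -5.0, 2.5]
grip_width: 0.122
grasp_force: 107.5
[-0.99170015 -0.72001884  0.13167516] 178.21571223871643
```

```bash
python3 -m crank '0 0 0 0 0 0.03 255;0 0 0 0 0 0.02 255;0 0 0 0 0 0 255'
python3 - <<'E'
from h import *
import cv2
T=[];J=[]
for i in range(8):
    w=viewer.read_camera("wrist");s=manip.state();T.append(s["torque"]);J.append(s["joint_torque"][5])
print(np.mean(T,0),np.std(T,0),np.mean(J),np.degrees(np.arctan2(*s['ee_rot'][1::-1,0])))
cv2.imwrite("pics/w3.png",cv2.resize(w[60:360,140:540,::-1],(800,600),interpolation=cv2.INTER_CUBIC))
E
```

```text
time: 25.35
eef_pos: [0.5713, 0.1124, 0.0754]
ee_rot: [[-0.997, 0.081, 0.002], [0.081, 0.997, -0.004], [-0.002, -0.004, -1.0]]
ft_force: [2.9, -7.4, 3.6]
grip_width: 0.117
grasp_force: 107.7
[-1.27801466 -0.67947445  0.12097608] [0.01614671 0.02509925 0.0206464 ] 0.128921830910258 175.32477491614333
```

View pics/w3.png

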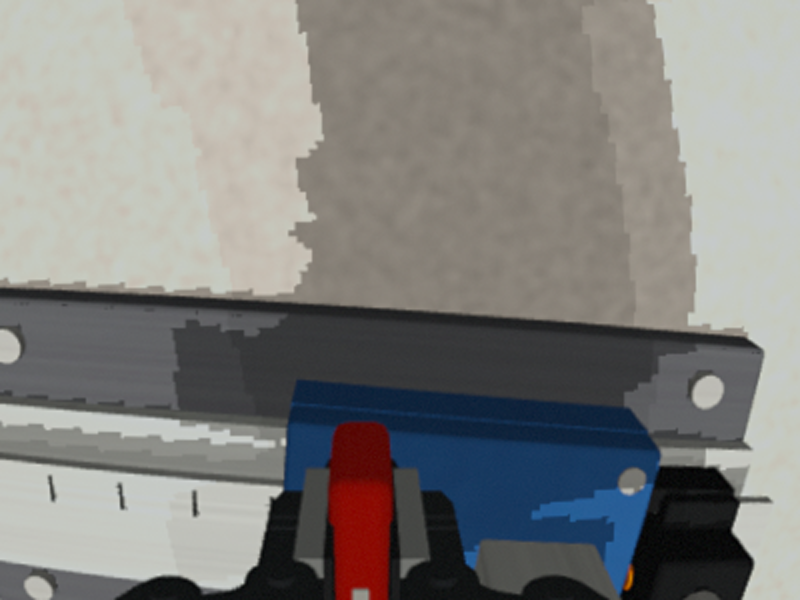

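Run:
```python
from h import *
import cv2
c=viewer.calibration("wrist");K,T=c["K"],c["camera_from_world"];np.savez("w3",K=K,T=T)
g=lambda p,z:fray(K,T,(p[0]/2+140,p[1]/2+60),z)
def yaw(a,b): d=b-a;return np.degrees(np.arctan2(d[1],d[0])),np.linalg.norm(d)
x=np.array([.147,.989,0]);y=np.array([-.989,.147,0])
f=lambda p:(round(1e3*float((p-[.6023,.155,0])@x),1),round(1e3*float((p-[.6023,.155,0])@y),1))
print("base edge",yaw(g((0,290),.012),g((745,337),.012)),f(g((0,290),.012)),f(g((745,337),.012)))
print("plate top",yaw(g((288,407),.05),g((658,455),.05)),f(g((288,407),.05)),f(g((658,455),.05)),f(g((622,595),.05)))
print("plate bot",yaw(g((295,382),.0225),g((630,410),.0225)),f(g((295,382),.0225)),f(g((630,410),.0225)))
print("rail edge",yaw(g((0,458),.038),g((270,484),.038)),f(g((0,458),.038)),f(g((270,484),.038)))
print("stop corner lo/hi",f(g((652,500),.038)),f(g((640,560),.064)),"pin",f(g((627,577),.05)))
print("cam",-T[:3,:3].T@T[:3,3])
```

```text
base edge (np.float64(81.67985128919351), np.float64(0.2152855292141668)) (-151.9, 55.8) (63.4, 56.3)
plate top (np.float64(76.79665870228474), np.float64(0.08841287998686555)) (-64.3, 43.1) (23.8, 35.8) (24.3, -6.0)
plate bot (np.float64(80.01855031062867), np.float64(0.09088643951921103)) (-65.0, 38.3) (25.9, 35.9)
rail edge (np.float64(81.54841213175128), np.float64(0.07421673857676366)) (-143.5, 16.5) (-69.3, 16.5)
stop corner lo/hi (31.4, 16.6) (19.2, 14.9) pin (24.2, -0.1)
cam [0.48714708 0.11949827 0.20074203]
```

The bar is square in the pads, at about 86° from the rail axis. The carrier looks yawed about 1.5-2° clockwise in its slop, because my tool is pushing the knob forward with 7 N. I'll relieve that side load.

```bash
python3 -m crank '-0.05 -0.08 0 0 0 0 255;0 -0.07 0 0 0 0 255;0 0 0 0 0 0 255;0 0 0 0 0 0 255'
python3 - <<'E'
from h import *
T=[];J=[];F=[]
for i in range(6):
    viewer.read_camera("wrist");s=manip.state();T.append(s["torque"]);J.append(s["joint_torque"][5]);F.append(s["ft_force"])
print(np.mean(T,0),np.mean(F,0),np.mean(J),s["eef_pos"],np.degrees(np.arctan2(*s['ee_rot'][1::-1,0])))
E
```

```text
time: 26.25
eef_pos: [0.5714, 0.1122, 0.0754]
ee_rot: [[-0.997, 0.083, 0.001], [0.083, 0.997, -0.001], [-0.002, -0.001, -1.0]]
ft_force: [2.6, -5.0, 4.9]
grip_width: 0.119
grasp_force: 107.9
[-1.06024276 -0.54666062  0.20365767] [ 1.99888076 -5.43331402  5.39338202] 0.19443410681560636 [0.57137407 0.11217815 0.07540085] 175.2212642983806
```

```bash
python3 -m crank '0 -0.1 0 0 0 0.02 255;0 -0.1 0 0 0 0.02 255;0 0 0 0 0 0 255;0 0 0 0 0 0 255'
python3 - <<'E'
from h import *
T=[];J=[];F=[]
for i in range(6):
    viewer.read_camera("wrist");s=manip.state();T.append(s["torque"]);J.append(s["joint_torque"][5]);F.append(s["ft_force"])
print(np.mean(T,0),np.mean(F,0),np.mean(J),s["eef_pos"],np.degrees(np.arctan2(*s['ee_rot'][1::-1,0])))
E
```

```text
time: 27.05
eef_pos: [0.5713, 0.112, 0.0754]
ee_rot: [[-0.992, 0.123, 0.002], [0.123, 0.992, 0.002], [-0.001, 0.002, -1.0]]
ft_force: [2.2, 1.5, 5.2]
grip_width: 0.12
grasp_force: 108.1
[ 0.03115873 -0.65894197  0.26985982] [2.42231834 0.64836156 5.58728909] 0.25482810102403164 [0.57129576 0.11200189 0.07538701] 172.91658845615837
```

The torque is rising steadily (0.12 → 0.20 → 0.27 N m) at about 1.5 rad and the side loads are now small, so the clamp is biting. I'll release a little, rise and check.

```bash
python3 -m crank '0 0.03 0 0 0 0 255;0 0 0 0 0 0 185;0 0 0 0 0 0 185;0 0 0 0 0 0 185;0 0 -1 0 0 0 185;0 0 -3 0 0 0 185;0 0 -4 0 0 0 185;2 -4 -3 0 0 0 185;3 -4 0 0 0 0 185;0 0 0 0 0 0 185;0 0 0 0 0 0 185'
python3 - <<'E'
from h import *
import cv2
c=viewer.calibration("wrist");s=manip.state();w=viewer.read_camera("wrist")
np.savez("w4",K=c["K"],T=c["camera_from_world"]);T=c["camera_from_world"]
o=-T[:3,:3].T@T[:3,3];print(o)
K=c["K"]
def fp(P):
    q=T[:3,:3]@np.array(P)+T[:3,3];th=np.arctan2(np.hypot(q[0],q[1]),q[2]);r=K[0,0]*th/np.hypot(q[0],q[1]);return q[0]*r+K[0,2],q[1]*r+K[1,2]
u,v=fp([.595,.14,.05]);print(u,v)
u0=int(np.clip(u-120,0,400));v0=int(np.clip(v-90,0,300));print(u0,v0)
cv2.imwrite("pics/w4f.png",w[:,:,::-1]);cv2.imwrite("pics/w4.png",cv2.resize(w[v0:v0+180,u0:u0+240,::-1],(800,600),interpolation=cv2.INTER_CUBIC))
E
```

```text
time: 28.72
eef_pos: [0.5116, 0.038, 0.1856]
ee_rot: [[-0.992, 0.125, 0.002], [0.125, 0.992, 0.001], [-0.002, 0.001, -1.0]]
ft_force: [1.0, -0.7, 0.4]
grip_width: 0.274
grasp_force: 0.0
[0.4278504  0.04824735 0.31100266]
452.17913324886814 308.8460364143143
332 218
```

View pics/w4.png

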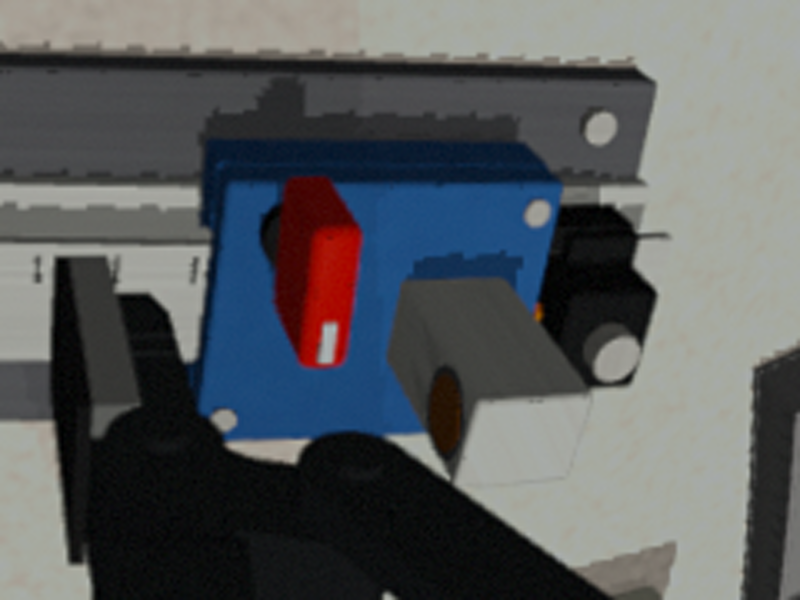

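The view shows the knob bar lying across the carrier at (320,270) and the plate edge parallel to the rail. A thin orange patch shows at (540,312) where plate and stop meet. I'll check for backward drift by comparing the scene camera now with the flush picture (screw centroids), and project the rail geometry into the wrist view.

Run:
```python
from h import *
import cv2
f=np.load("w4.npz");K,T=f["K"],f["T"]
x=np.array([.147,.989,0]);y=np.array([-.989,.147,0])
g=lambda p,z:fray(K,T,((p[0]+.5)*.3-.5+332,(p[1]+.5)*.3-.5+218),z)
O=np.array([.6023,.155,0])
h=lambda p:(round(1e3*float((p-O)@x),1),round(1e3*float((p-O)@y),1))
for n,p,z in(("plate FL",(561,183),.05),("plate RL",(226,182),.05),("plate RR",(199,412),.05),("screwFL",(537,213),.05),("post top f/r",(592,392),.106),("",(480,402),.106),("pin",(540,312),.05),("stop top-face corner rear-left",(567,258),.064),("stop rear-right",(552,383),.064),("rail edge",(0,240),.038),("rail edge",(205,243),.038)): print(n,h(g(p,z)))
a,b=g((226,182),.05),g((561,183),.05);print("yaw",np.degrees(np.arctan2(*(b-a)[1::-1])),np.linalg.norm(b-a))
k=[g(p,.0855) for p in((314,229),(358,232),(343,364),(302,364))];d=k[0]+k[1]-k[2]-k[3];print("knob",h(np.mean(k,0)),np.degrees(np.arctan2(-d[1],-d[0])))
n=viewer.read_camera("scene");N=cv2.resize(n[220:355,260:440,::-1],(800,600),interpolation=cv2.INTER_CUBIC);cv2.imwrite("pics/s4c.png",N);M=cv2.imread("pics/s2c.png")
c=viewer.calibration("scene")
def P(X): q=c["K"]@(c["camera_from_world"][:3,:3]@X+c["camera_from_world"][:3,3]);return q[:2]/q[2]
p0=np.array([.6,.15,.05]);print("scene crop px per mm along rail",(P(p0+.01*x)-P(p0))*4.444/10,"left",(P(p0+.01*y)-P(p0))*4.444/10)
for (u,v) in((305,400),(222,290),(410,345),(345,270),(465,424),(318,502),(385,380),(110,222)):
    w=22;r=[]
    for I in(M,N):
        q=cv2.cvtColor(I[v-w:v+w,u-w:u+w],cv2.COLOR_BGR2GRAY).astype(np.float32);r.append(q)
    t=[]
    for q in r:
        m=np.clip(q-(q.max()+np.median(q))/2,0,None);t.append([(m*np.arange(2*w)).sum()/m.sum(),(m.T*np.arange(2*w)).sum()/m.sum()])
    print((u,v),np.round(np.subtract(t[1],t[0]),2),[q.max() for q in r])
```

```text
plate FL (22.7, 38.6)
plate RL (-66.3, 39.0)
plate RR (-65.7, -26.6)
screwFL (17.4, 30.3)
post top f/r (10.7, 13.1)
 (-17.3, 12.5)
pin (25.3, 1.1)
stop top-face corner rear-left (21.0, 24.6)
stop rear-right (26.2, -12.5)
rail edge (-118.4, 17.1)
rail edge (-66.9, 16.7)
yaw 81.27913032922741 0.08900938425964172
knob (-48.8, 27.3) -4.755598338788718
scene crop px per mm along rail [1.15769317 1.44138075] left [ 1.72850812 -0.88694197]
(305, 400) [-0.38 -2.64] [np.float32(109.0), np.float32(110.0)]
(222, 290) [-3.24  0.59] [np.float32(137.0), np.float32(122.0)]
(410, 345) [ 13.23 -12.6 ] [np.float32(103.0), np.float32(132.0)]
(345, 270) [-13.75  12.47] [np.float32(130.0), np.float32(135.0)]
(465, 424) [10.68 -9.43] [np.float32(126.0), np.float32(134.0)]
(318, 502) [ 0.13 -0.04] [np.float32(116.0), np.float32(123.0)]
(385, 380) [-0.46 -0.64] [np.float32(124.0), np.float32(123.0)]
(110, 222) [0.19 0.23] [np.float32(138.0), np.float32(132.0)]
```

The screw shifts hint at about 1 mm of backward drift, so I want a measured look straight down the joint. I'll park the wrist camera over it and print a class map rectified on the plate-top plane.

```bash
python3 -m crank '-1.38 3.5 0.4 0 0 0 185;-1.38 3.5 0.4 0 0 0 185;-1.38 3.5 0.4 0 0 0 185;-1.38 3.5 0.4 0 0 0 185;0 0 0 0 0 0 185;0 0 0 0 0 0 185'
cat > gap.py <<'E'
from h import *
import cv2
c=viewer.calibration("wrist");w=viewer.read_camera("wrist");K,T=c["K"],c["camera_from_world"];cv2.imwrite("pics/w5.png",w[:,:,::-1])
print("cam",(-T[:3,:3].T@T[:3,3]).round(3))
x=np.array([.147,.989,0]);y=np.array([-.989,.147,0]);O=np.array([.6023,.155,.05])
def fp(P):
    q=T[:3,:3]@P+T[:3,3];n=np.hypot(q[0],q[1]);return np.array([q[0],q[1]])*K[0,0]*np.arctan2(n,q[2])/n+[K[0,2],K[1,2]]
S=np.arange(15,41,.5)
print("s 15..40 step .5; B blue O orange k black w light")
for t in(30,24,18,14,12,10,8,6,4,2,0,-2,-4,-6,-10):
    l=""
    for s in S:
        u=fp(O+s/1e3*x+t/1e3*y).astype(np.float32)
        r,g,b=cv2.remap(w,u[None,None,:1],u[None,None,1:],cv2.INTER_LINEAR)[0,0].astype(int)
        l+="O" if r>1.5*b and r>70 else "B" if b>1.4*r and b>45 else "k" if max(r,g,b)<55 else "w" if min(r,g,b)>110 else "."
    print(f"{t:4d}",l)
E
python3 gap.py
```

```text
time: 29.58
eef_pos: [0.5831, 0.1704, 0.1683]
ee_rot: [[-0.992, 0.123, -0.001], [0.123, 0.992, -0.001], [0.001, -0.001, -1.0]]
ft_force: [0.2, 0.1, 0.1]
grip_width: 0.272
grasp_force: 0.0
cam [0.5   0.181 0.294]
s 15..40 step .5; B blue O orange k black w light
  30 ...........BBBBBBB..................................
  24 BBBBBBBBBBBBBBBBBBkkkkkkkkkkkkkkkkkkkkkkkkkkkkkkkkkk
  18 BBBBBBBBBBBBBBBBB.www.........kkkkkkkkkkkkkkkkkkkkkk
  14 BBBBBBBBBBBBBBBBBB...kkkkkkkkkkkkkkkkkkkkkkkkkkkkkkk
  12 BBBBBBBBBBBBBBBBBB...kkkkkkkkkkkkkkkkkkkkkkkkkkkkkkk
  10 BBBBBBBBBBBBBBBBBB..kkkkkkkkkkkkkkkkkkkkkkkkkkkkkkkk
   8 BBBBBBBBBBBBBBBBBB.kkkkkkkkkkkkkkkkkkkkkkkkkkkkkkkkk
   6 BBBBBBBBBBBBBBBBBB..kkkkkkkkkkkkkkkkkkkkkkkkkkkkkkkk
   4 BBBBBBBBBBBBBBBBBB..kkkkkkkkkkkkkkkkkkkkkkkkkkkkkkkk
   2 BBBBBBBBBBBBBBBBB.OOOOkkkkkkkkkkkkkkkkkkkkkkkkkkkkkk
   0 BBBBBBBBBBBBBBBBB.OOOOkkkkkkkkkkkkkkkkkkkkkkkkkkkkkk
  -2 BBBBBBBBBBBBBBBBB.OOOOkkkkkkkkkkkkkkkkkkkkkkkkk.....
  -4 BBBBBBBBBBBBBBBBB..OOkkkkkkkkkkkkkkkkkkkkk..........
  -6 BBBBBBBBBBBBBBBBBB..kkkkkkkkkkkkkkkkkkkk.....wwwwwww
 -10 BBBBBBBBBBBBBBBBBB...kkkkkkkkkkkkkkkkk..wwwwwwwwwwww
```

The joint is open by about 1.5 mm, with orange showing, so the carrier crept back when the yawed clamp relaxed. I'll do it properly: loosen the knob, push the carrier home by the post, then retighten centred on the knob's axis with little side load.

```bash
python3 -m crank '0.36 -3 0 0 0 0 185;0.36 -3.07 2.5 0 0 0 185;0 0 3.5 0 0 0 185;0 0 2.3 0 0 0 185;0 0 1 0 0 0 185;0 0 0 0 0 0 185;0 0 0 0 0 0 255;0 0 0 0 0 0 255;0 0 0 0 0 0 255;0 0 0 0 0 0 255' 60
```

```text
time: 30.88
eef_pos: [0.5691, 0.1111, 0.0767]
ee_rot: [[-0.992, 0.124, 0.001], [0.124, 0.992, 0.001], [-0.001, 0.001, -1.0]]
ft_force: [-0.8, 2.2, 3.0]
grip_width: 0.129
grasp_force: 60.9
```

```bash
python3 -m crank '0 0 0 0 0 -0.1 255;0 0 0 0 0 -0.15 255;0 0 0 0 0 -0.15 255;0 0 0 0 0 -0.15 255;0 0 0 0 0 -0.15 255;0 0 0 0 0 -0.15 255;0 0 0 0 0 -0.15 255;0 0 0 0 0 -0.15 255;0 0 0 0 0 -0.1 255;0 0 0 0 0 0 255;0 0 0 0 0 0 255'
```

```text
time: 32.25
eef_pos: [0.5697, 0.1109, 0.0767]
ee_rot: [[-0.432, -0.902, 0.002], [-0.902, 0.432, 0.001], [-0.002, -0.002, -1.0]]
ft_force: [1.3, 1.1, 4.6]
grip_width: 0.129
grasp_force: 61.2
```

```bash
python3 -m crank '0 0 0 0 0 0 185;0 0 0 0 0 0 185;0 0 0 0 0 0 185;0 0 -1 0 0 0 185;0 0 -3 0 0 0 185;0 0 -4 0 0 0 185;0 0 0 0 0 -0.149 100;0 0 0 0 0 -0.149 100;-2.25 -1.23 0 0 0 0 100;-2.25 -1.23 0 0 0 0 100;0 0 1.5 0 0 0 100;0 0 3 0 0 0 100;0 0 2 0 0 0 100;0 0 0.7 0 0 0 100;0 0 0 0 0 0 100;0 0 0 0 0 0 255;0 0 0 0 0 0 255;0 0 0 0 0 0 255;0 0 0 0 0 0 255' 40
```

```text
time: 34.62
eef_pos: [0.6007, 0.1516, 0.0851]
ee_rot: [[-0.147, -0.989, 0.003], [-0.989, 0.147, 0.0], [-0.001, -0.003, -1.0]]
ft_force: [0.9, -0.9, 4.8]
grip_width: 0.273
grasp_force: 45.1
```

```bash
python3 -m crank '-0.05 0 0 0 0 0 255;-0.05 0 0 0 0 0 255;-0.05 0 0 0 0 0 255;0 0 0 0 0 0 255'
```

```text
time: 35.12
eef_pos: [0.6006, 0.1517, 0.0851]
ee_rot: [[-0.148, -0.989, 0.002], [-0.989, 0.148, -0.003], [0.002, -0.003, -1.0]]
ft_force: [1.0, -5.1, 7.2]
grip_width: 0.274
grasp_force: 45.3
```

```bash
python3 -m crank '-0.05 0 0 0 0 0 255;-0.05 0 0 0 0 0 255;0 0 0 0 0 0 255'
```

```text
time: 35.5
eef_pos: [0.6007, 0.1519, 0.0851]
ee_rot: [[-0.148, -0.989, 0.002], [-0.989, 0.148, -0.004], [0.004, -0.003, -1.0]]
ft_force: [0.8, -7.0, 7.9]
grip_width: 0.279
grasp_force: 45.4
```

```bash
python3 -m crank '-0.05 0 0 0 0 0 255;-0.05 0 0 0 0 0 255;0 0 0 0 0 0 255'
```

```text
time: 35.88
eef_pos: [0.6007, 0.1524, 0.0851]
ee_rot: [[-0.149, -0.989, 0.002], [-0.989, 0.149, -0.005], [0.005, -0.003, -1.0]]
ft_force: [-0.6, -9.0, 7.8]
grip_width: 0.274
grasp_force: 45.6
```

```bash
python3 -m crank '0 0 -0.1 0 0 0 255;0 0 -0.05 0 0 0 255;0 0 0 0 0 0 255'; python3 gap.py
```

```text
time: 36.25
eef_pos: [0.6007, 0.1524, 0.0852]
ee_rot: [[-0.149, -0.989, 0.001], [-0.989, 0.149, -0.005], [0.005, -0.002, -1.0]]
ft_force: [2.6, -7.0, -0.0]
grip_width: 0.279
grasp_force: 44.4
cam [0.588 0.07  0.211]
s 15..40 step .5; B blue O orange k black w light
  30 kkkkkkkkkkkkkkkkkkkkkkkkkkkkkkkkkkkkkkkkkkkkkkkkkkkk
  24 .............................kkkkkkkkkkkkkkkkkkkkkkk
  18 ....................................................
  14 ...............w........................wwwwwwwwww..
  12 ...............................w.........wwwwwwwwwww
  10 k............ww.................w............wwwwwww
   8 kk.............w.................ww..www.......wwwww
   6 kkk..............ww.................www...........ww
   4 kkkk.................w..............................
   2 kkkk........www.................w...................
   0 kkkk.......wwwwwww..................................
  -2 kkkk.........wwwwww.ww...............ww.............
  -4 kkk............wwwwwwww.............................
  -6 kk................wwwwwwww..........................
 -10 ........................wwwwwww.......ww............
```

```bash
python3 -m crank '-0.1 0 -0.05 0 0 0 255;0 0 0 0 0 0 255;0 0 0 0 0 0 255'
```

```text
time: 36.67
eef_pos: [0.6008, 0.1533, 0.0852]
ee_rot: [[-0.149, -0.989, 0.001], [-0.989, 0.149, -0.006], [0.005, -0.002, -1.0]]
ft_force: [4.2, -7.7, -1.7]
grip_width: 0.276
grasp_force: 44.3
```

```bash
python3 -m crank '-0.05 0 -0.03 0 0 0 255;0 0 0 0 0 0 255;0 0 0 0 0 0 255'
```

```text
time: 37.05
eef_pos: [0.6008, 0.1534, 0.0852]
ee_rot: [[-0.149, -0.989, 0.001], [-0.989, 0.149, -0.007], [0.006, -0.002, -1.0]]
ft_force: [3.7, -8.3, -4.2]
grip_width: 0.276
grasp_force: 44.1
```

```bash
python3 -m crank '-0.05 0 0 0 0 0 255;0 0 0 0 0 0 255;0 0 0 0 0 0 255'
```

```text
time: 37.42
eef_pos: [0.6008, 0.1534, 0.0852]
ee_rot: [[-0.149, -0.989, 0.001], [-0.989, 0.149, -0.007], [0.007, -0.002, -1.0]]
ft_force: [3.9, -9.6, -2.8]
grip_width: 0.273
grasp_force: 44.3
```

```bash
python3 -m crank '0.1 0 0.05 0 0 0 255;0 0 0 0 0 0 255;0 0 0 0 0 0 130;0 0 0 0 0 0 130;0 0 0 0 0 0 130;0 0 -1 0 0 0 130;0 0 -3 0 0 0 130;0 0 -4.3 0 0 0 130;-3.5 2.8 0 0 0 0 130;-3.5 2.8 0 0 0 0 130;-3.5 2.8 0 0 0 0 130;0 0 0 0 0 0 130;0 0 0 0 0 0 130'; python3 gap.py
```

```text
time: 39.05
eef_pos: [0.5328, 0.2722, 0.1693]
ee_rot: [[-0.146, -0.989, 0.001], [-0.989, 0.146, -0.0], [-0.0, -0.001, -1.0]]
ft_force: [-0.2, 0.7, 0.8]
grip_width: 0.49
grasp_force: 0.0
cam [0.52  0.189 0.295]
s 15..40 step .5; B blue O orange k black w light
  30 wwwwwwwwwwwwwBBBBBBB........wwwwwwww.........ww.....
  24 BBBBBBBBBBBBBBBBBBBBBkkkkkkkkkkkkkkkkkkkkkkkkkkkkkkk
  18 BBBBBBBBBBBBBBBBBBBBB..........kkkkkkkkkkkkkkkkkkkkk
  14 BBBBBBBBBBBBBBBBBBBBBkkkkkkkkkkkkkkkkkkkkkkkkkkkkkkk
  12 BBBBBBBBBBBBBBBBBBBBBkkkkkkkkkkkkkkkkkkkkkkkkkkkkkkk
  10 BBBBBBBBBBBBBBBBBBBBkkkkkkkkkkkkkkkkkkkkkkkkkkkkkkkk
   8 BBBBBBBBBBBBBBBBBBBBkkkkkkkkkkkkkkkkkkkkkkkkkkkkkkkk
   6 BBBBBBBBBBBBBBBBBBBBBkkkkkkkkkkkkkkkkkkkkkkkkkkkkkkk
   4 BBBBBBBBBBBBBBBBBBBBBkkkkkkkkkkkkkkkkkkkkkkkkkkkkkkk
   2 BBBBBBBBBBBBBBBBBBBBBkkkkkkkkkkkkkkkkkkkkkkkkkkkkkkk
   0 BBBBBBBBBBBBBBBBBBBBkkkkkkkkkkkkkkkkkkkkkkkkkkkkkkkk
  -2 BBBBBBBBBBBBBBBBBBBBkkkkkkkkkkkkkkkkkkkkkkkkkk......
  -4 BBBBBBBBBBBBBBBBBBBBBkkkkkkkkkkkkkkkkkk...wwwwwwwwww
  -6 BBBBBBBBBBBBBBBBBBBBBkkkkkkkkkkkkkkkk..wwwwwwwwwwwww
 -10 BBBBBBBBBBBBBBBBBBBBkkkkkkkkkkkkkkkk.wwwwwwwwwwwwwww
```

Flush now: the edges meet at s = 25.2 mm, with no orange and no gap. Next I'll retighten, centred on the knob axis at (0.5689,0.1127).

```bash
python3 -m crank '5.08 -1.97 0 0 0 0 185;5.08 -1.97 0 0 0 0 185;5.08 -1.97 0 0 0 0 185;0 0 0 0 0 0.151 185;0 0 0 0 0 0.151 185;0 0 0 0 0 0 185;0 0 0 0 0 0 185'
```

```text
time: 39.98
eef_pos: [0.5688, 0.1121, 0.1687]
ee_rot: [[-0.434, -0.901, 0.0], [-0.901, 0.434, -0.0], [0.0, -0.0, -1.0]]
ft_force: [0.4, -0.6, 0.3]
grip_width: 0.273
grasp_force: 0.0
```

```bash
python3 -m crank '-0.05 0.02 2 0 0 0 185;0 0 3.5 0 0 0 185;0 0 2.5 0 0 0 185;0 0 1.1 0 0 0 185;0 0 0 0 0 0 185;0 0 0 0 0 0 255;0 0 0 0 0 0 255;0 0 0 0 0 0 255;0 0 0 0 0 0 255' 60
```

```text
time: 41.1
eef_pos: [0.5695, 0.1134, 0.0787]
ee_rot: [[-0.435, -0.901, 0.002], [-0.901, 0.435, 0.0], [-0.001, -0.002, -1.0]]
ft_force: [-0.7, -1.5, 3.8]
grip_width: 0.124
grasp_force: 60.7
```

```bash
python3 -m crank '0 0 -0.03 0 0 0.15 255;0 0 0 0 0 0.15 255;0 0 0 0 0 0.15 255;0 0 0 0 0 0.1 255;0 0 0 0 0 0 255'
```

```text
time: 41.72
eef_pos: [0.5698, 0.1131, 0.0787]
ee_rot: [[-0.841, -0.541, 0.003], [-0.541, 0.841, -0.0], [-0.002, -0.002, -1.0]]
ft_force: [2.9, -2.7, 1.8]
grip_width: 0.129
grasp_force: 60.5
```

```bash
python3 -m crank '0 -0.03 0 0 0 0.1 255;0 -0.03 0 0 0 0.1 255;0 0 0 0 0 0.1 255;0 0 0 0 0 0 255'; python3 -c "
from h import *;s=manip.state();print(s['torque'],s['joint_torque'][5],np.degrees(np.arctan2(*s['ee_rot'][1::-1,0])))"
```

```text
time: 42.22
eef_pos: [0.57, 0.1128, 0.0787]
ee_rot: [[-0.963, -0.27, 0.002], [-0.27, 0.963, 0.0], [-0.002, -0.001, -1.0]]
ft_force: [2.6, -0.4, 3.3]
grip_width: 0.123
grasp_force: 60.6
[-0.23829754 -0.50987598 -0.14134127] 0.0577580532990396 -164.34787948934417
```

```bash
python3 -m crank '0 -0.03 0 0 0 0.1 255;0 0 0 0 0 0.1 255;0 0 0 0 0 0 255'; python3 -c "
from h import *;s=manip.state();print(s['torque'],s['joint_torque'][5],np.degrees(np.arctan2(*s['ee_rot'][1::-1,0])))"
```

```text
time: 42.6
eef_pos: [0.5699, 0.1126, 0.0787]
ee_rot: [[-0.997, -0.074, 0.002], [-0.074, 0.997, 0.0], [-0.002, 0.0, -1.0]]
ft_force: [3.3, -1.1, 3.9]
grip_width: 0.123
grasp_force: 60.8
[-0.10631063 -0.57168295 -0.14267852] 0.05980724701657891 -175.75761337815723
```

```bash
python3 -m crank '0.03 0 0 0 0 0.05 255;0 0 0 0 0 0.05 255;0 0 0 0 0 0 255'; python3 -c "
from h import *;s=manip.state();print(s['torque'],s['joint_torque'][5],np.degrees(np.arctan2(*s['ee_rot'][1::-1,0])))"
```

```text
time: 42.98
eef_pos: [0.5698, 0.1125, 0.0787]
ee_rot: [[-1.0, 0.026, 0.002], [0.026, 1.0, 0.0], [-0.002, 0.0, -1.0]]
ft_force: [3.3, -1.0, 5.4]
grip_width: 0.132
grasp_force: 60.8
[-0.21814961 -0.76527907  0.0619693 ] 0.11486931703984737 178.51599405829992
```

```bash
python3 -m crank '0.03 0 0 0 0 0.04 255;0 0 0 0 0 0.03 255;0 0 0 0 0 0 255'; python3 -c "
from h import *;s=manip.state();print(s['torque'],s['joint_torque'][5],np.degrees(np.arctan2(*s['ee_rot'][1::-1,0])))"
```

```text
time: 43.35
eef_pos: [0.5697, 0.1125, 0.0786]
ee_rot: [[-0.995, 0.098, 0.003], [0.098, 0.995, -0.0], [-0.003, 0.0, -1.0]]
ft_force: [4.4, -2.9, 5.7]
grip_width: 0.125
grasp_force: 60.9
[-0.39347583 -1.04659274  0.05541268] 0.0917547382414341 174.3837798130048
```

```bash
python3 -m crank '-0.05 -0.03 -0.05 0 0 0.03 255;0 0 0 0 0 0 255;0 0 0 0 0 0 255'
python3 - <<'E'
from h import *
T=[];J=[];F=[]
for i in range(5):
    viewer.read_camera("wrist");s=manip.state();T.append(s["torque"]);J.append(s["joint_torque"][5]);F.append(s["ft_force"])
print(np.mean(T,0),np.mean(F,0),np.mean(J),s["eef_pos"],np.degrees(np.arctan2(*s['ee_rot'][1::-1,0])))
E
```

```text
time: 43.72
eef_pos: [0.5697, 0.1124, 0.0786]
ee_rot: [[-0.992, 0.129, 0.002], [0.129, 0.992, 0.001], [-0.001, 0.001, -1.0]]
ft_force: [4.3, -0.4, 3.0]
grip_width: 0.125
grasp_force: 60.5
[-0.06155333 -1.2765383   0.02923684] [ 5.10861952 -0.67927292  2.77545845] 0.03244370757602155 [0.56970543 0.11237906 0.07866843] 172.61251825692764
```

```bash
python3 -m crank '-0.1 0 0 0 0 0 255;0 0 0 0 0 0 255'; python3 -m crank '0 0 0 0 0 0 210;0 0 0 0 0 0 185;0 0 0 0 0 0 185;0 0 -1 0 0 0 185;0 0 -3 0 0 0 185;0 0 -5 0 0 0 185;-0.55 3.03 0 0 0 0 185;-0.55 3.03 0 0 0 0 185;0 0 0 0 0 0 185;0 0 0 0 0 0 185'; python3 gap.py
python3 - <<'E'
from h import *
import cv2
c=viewer.calibration("wrist");K,T=c["K"],c["camera_from_world"];w=cv2.imread("pics/w5.png")[:,:,::-1].astype(int)
m=((w[:,:,0]>1.8*w[:,:,2])&(w[:,:,0]>1.8*w[:,:,1])&(w[:,:,0]>60)).astype(np.uint8)
n,l,st,ce=cv2.connectedComponentsWithStats(m);i=1+np.argmax(st[1:,4]);print(st[i],ce[i])
# top face = brightest red
r=w[:,:,0]*(l==i);t=(r>0.8*np.percentile(r[l==i],95));v,u=np.nonzero(t)
P=np.array([fray(K,T,(a,b),.0855) for a,b in zip(u,v)])[:,:2].astype(np.float32)
(cx,s,a)=cv2.minAreaRect(P*1000);print(cx,s,a,len(P))
b=cv2.boxPoints((cx,s,a));e=max((b[1]-b[0],b[2]-b[1]),key=np.linalg.norm);print("bar yaw",np.degrees(np.arctan2(e[1],e[0]))%180)
E
```

```text
time: 44.22
eef_pos: [0.5698, 0.1123, 0.0787]
ee_rot: [[-0.992, 0.128, -0.0], [0.128, 0.992, 0.001], [0.0, 0.001, -1.0]]
ft_force: [3.5, -0.3, 5.6]
grip_width: 0.124
grasp_force: 60.8
time: 45.48
eef_pos: [0.588, 0.1703, 0.1686]
ee_rot: [[-0.992, 0.128, -0.001], [0.128, 0.992, -0.001], [0.001, -0.001, -1.0]]
ft_force: [-0.9, -0.1, 0.1]
grip_width: 0.271
grasp_force: 0.0
cam [0.505 0.181 0.294]
s 15..40 step .5; B blue O orange k black w light
  30 ..............BBBBBB................................
  24 BBBBBBBBBBBBBBBBBBBBkkkkkkkkkkkkkkkkkkkkkkkkkkkkkkkk
  18 BBBBBBBBBBBBBBBBBBBB...........kkkkkkkkkkkkkkkkkkkkk
  14 BBBBBBBBBBBBBBBBBBBBkkkkkkkkkkkkkkkkkkkkkkkkkkkkkkkk
  12 BBBBBBBBBBBBBBBBBBBBkkkkkkkkkkkkkkkkkkkkkkkkkkkkkkkk
  10 BBBBBBBBBBBBBBBBBBBBkkkkkkkkkkkkkkkkkkkkkkkkkkkkkkkk
   8 BBBBBBBBBBBBBBBBBBBBkkkkkkkkkkkkkkkkkkkkkkkkkkkkkkkk
   6 BBBBBBBBBBBBBBBBBBBBBkkkkkkkkkkkkkkkkkkkkkkkkkkkkkkk
   4 BBBBBBBBBBBBBBBBBBBBBkkkkkkkkkkkkkkkkkkkkkkkkkkkkkkk
   2 BBBBBBBBBBBBBBBBBBBBBkkkkkkkkkkkkkkkkkkkkkkkkkkkkkkk
   0 BBBBBBBBBBBBBBBBBBBBBkkkkkkkkkkkkkkkkkkkkkkkkkkkkkkk
  -2 BBBBBBBBBBBBBBBBBBBBBkkkkkkkkkkkkkkkkkkkkkkkk.......
  -4 BBBBBBBBBBBBBBBBBBBBBkkkkkkkkkkkkkkkkkkkk...........
  -6 BBBBBBBBBBBBBBBBBBBBBkkkkkkkkkkkkkkkkkkk...wwwwwwwww
 -10 BBBBBBBBBBBBBBBBBBBBkkkkkkkkkkkkkkkkkk.wwwwwwwwwwwww
[ 212  200   31   65 1449] [227.54934438 230.45479641]
(568.5128784179688, 112.46613311767578) (10.54655933380127, 34.304298400878906) 85.52598571777344 778
bar yaw 175.52599
```

The carrier is still flush after tightening, with no gap and no orange. The knob is at about 1.5 rad and the carrier has been drawn about 1.9 mm left, the full play. The robot is clear, so I'll hand the job in.

```bash
python3 -c "
from station import manip;print(manip.job_done())"
```

```text
the job is handed in; nothing more can be done
None
```

I handed the job in at about 46 s: the carrier sits flush against the stop with the pin in, and the knob is clamped at about 1.5 rad. After the first tightening it had crept back about 1.5 mm, so I loosened it, pushed it home again and retightened. I judged the clamp tight by knob angle and sideways draw, because the torque readings stayed low and inconclusive.

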